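Put the drain corner right

TASK

Put this drain corner right for the next person. First lift the sprung clip's arm until it stays open by itself, take the bottle brush out, lay it in the long tray and leave the clip open; then swap the mortar and the egg cup, which stand in each other's places, parking one of them on the spare oblong stand meanwhile, so that the mortar ends upright in the middle of the round stand and the egg cup upright in the middle of the square one. Also put every purple cup into the colander, at any time, and leave everything else where it is.

Things in the scene. Friction and masses are not known exactly. Their poses are not given: they have to be found in the camera images.
- mortar: short wooden mortar, 70 mm high, 54 mm across the foot and 62 mm across from 30 mm height up to the rim, about 240 g; origin at the centre of its underside, z up its axis
- egg_cup: white ceramic egg cup, 66 mm high, foot 46 mm across, thin stem, bowl 48 to 50 mm across between 36 mm and 66 mm height, about 90 g; origin at the centre of its underside, z up its axis
- stand_round: the round stand, 110 mm across, where the mortar belongs (a fixed cork stand, 6 mm thick; origin at the centre of its underside); the egg cup stands on it at the start
- stand_square: the square stand, 100 by 100 mm, where the egg cup belongs (a fixed cork stand, 6 mm thick; origin at the centre of its underside); the mortar stands on it at the start
- stand_spare: the spare oblong stand, 130 mm along its x by 90 mm along its y, empty at the start (a fixed cork stand, 6 mm thick; origin at the centre of its underside)
- colander: round stainless colander fixed to the board; rim 224 mm across at 85 mm height, sides narrowing to an inner floor about 150 mm across at 16 mm height; two low loop handles reach 25 mm beyond the rim; origin at the centre of its underside
- brush_tray: long open grey tray fixed to the board, outside 90 mm along its x by 290 mm along its y, 22 mm high, walls and floor 4 to 5 mm; origin at the centre of its underside
- brush: bottle brush lying level along its own y axis: smooth round handle 20 mm thick from y = -70 to +100 mm, round bristle head (stiff) about 43 mm thick and 65 mm long from y = -137 to -72 mm; about 90 g; origin on its axis, 45 mm above the board at the start, near its balance point
- clip: the sprung clip's fixed base: plate 120 mm along its x, 190 mm along its y, 12 mm thick; origin at the centre of its underside. Two saddles (slot 26 mm wide, floor 35 mm up, top 48 mm) at x = 0, y = +55 and -65 mm carry the brush handle along the base's y, brush origin near y = -20 mm, bristles towards -y. The arm crosses over the y = +55 mm saddle
- clip_arm (a joint): angle of the clip's sprung arm (rad): 0 shut, grows as it lifts and swings over to +x of the base. Hinge axis along the base's y at x = +50 mm, z = 62 mm. The spring pulls it shut below 0.95 rad (about 5 N at the bar) and past that throws and holds it open, up to a stop at 1.55 rad, where the 18 mm wide arm stands upright, 195 mm high
- clip_bar (a point): point to grip on the arm's crossbar: round steel bar 12 mm thick, parallel to the base's y, 125 mm from the hinge axis, running from the arm (y = +55 mm of the base) to y = +135 mm, and this point is at y = +102 mm. With the arm shut it is at x = -75 mm of the base, 62 mm above the board; free space under it; it can turn between the fingers
- cup1: a purple plastic drinking cup standing upright, 75 mm high, 50 mm across the foot widening to 64 mm at the rim, wall 3 mm, 50 g; origin at the centre of its underside, z up its axis; may be absent
- cup2: a purple plastic drinking cup standing upright, 75 mm high, 50 mm across the foot widening to 64 mm at the rim, wall 3 mm, 50 g; origin at the centre of its underside, z up its axis; may be absent
- cup3: a purple plastic drinking cup standing upright, 75 mm high, 50 mm across the foot widening to 64 mm at the rim, wall 3 mm, 50 g; origin at the centre of its underside, z up its axis; may be absent
- sink_plug: bystander: rubber sink plug, disc 38 mm across, 14 mm high, lying among the stands; leave it alone
- soap_bottle: bystander: bottle of washing-up soap, 60 mm across, 180 mm high; leave it alone
- jar: bystander: glass jar, 70 mm across, 90 mm high; leave it alone
- tumbler: bystander: glass tumbler, 66 mm across, 85 mm high; leave it alone
- bowl: bystander: small blue bowl, 120 mm across, 50 mm high; leave it alone
- spoon: bystander: spoon with a wooden handle lying on the board near its far edge; leave it alone

How it is judged:
By the outcome, as a careful person would: the job done as asked, in the order asked, and still so for the second after the job is handed in, with the robot touching nothing.
Of cup1, cup2, cup3 only 1 to 3 are there at a start; the rules pass over those that are not, and their reading is None.
At some moment in a run one of mortar, egg_cup, cup1, cup2, cup3 may be knocked a few centimetres aside while the robot is not near it.
It also fails if it takes over 210 s, if anything falls off the work surface, if the arm or the gripper's body presses on something with over 40 N, if the wrist force passes 120 N, or if a joint passes its speed limit or range.

ROBOT

A 6-joint arm with a two-finger parallel gripper is mounted at the origin on the work surface. World frame = base frame: x ahead of the robot, y to its left, z up, the work surface at z = 0. Lengths are in m, angles in rad, forces in N, time in s.
With the tool pointing down it reaches from about 0.35 to 0.975 m from the base axis. Payload 4.9 kg.
Tool frame: the origin (TCP) lies on the front face of the gripper's body, between the roots of the fingers; the fingertips stand ctrl.finger_overhang ahead of it and the grasp point (between the pads) lies 54 mm ahead of it (ctrl.finger_overhang is the distance from the TCP to the fingertips, in m); z points along the fingers, y is the line along which they close (so a half turn about z gives the same grasp; the last joint's range is limited). The gripper opens to 85 mm and grips with 20 to 120 N. Pads are 22 mm wide; open, the fingers measure 114 mm over their backs; the gripper's body (76 mm by 85 mm) begins 54 mm behind the grasp point. The pads swing forward as they close: fully open they stand 13 mm farther back than shut.
Start: joints at [-1.399, 0.053, 1.613, -0, 1.476, -0.119], TCP at [0.179, -0.599, 0.304] pointing down, gripper open.
Joint ranges: [-3.01, 3.01], [-1.01, 2.22], [0.06, 2.58], [-1.02, 4.17], [0.09, 2.62], [-3.14, 3.14]. Speed limits (rad/s): [2.57, 2.57, 3.14, 3.14, 3.14, 3.14].

INTERFACE

Orientations are given as a rotation vector (axis times angle).
In Python, from station import ctrl, vision gives the robot as it stands. The module is installed in compiled form; this text tells all that it offers.
- The arm moves only by the tool drive_tool, never from a script. Its argument "rows" is a list of rows, each a list of 2 entries, a list of its own where there are three numbers: the shift along the tool's x, y, z in m, then the turn about the tool's z in rad. A call has 1 to 10 rows; each row shifts and turns the commanded pose from where the row before left it, along the tool's axes as they then stand; what a row does not reach is not made up. A row lasts 1/10 s, in which the tool goes at most 50 mm and 8.59 degrees, less where a joint would pass 70% of its speed; a pose out of reach is approached as far as the arm can. A call with a gripper value outside its range is refused whole. "jaw" is the closure, from 0 (fully open) to 1 (shut), set as the call begins (left out, the last holds). The fingers move at their own pace and stop on an object; "grip_force" is the grip in N (left out, the last holds). Time passes only in rows, so rows that do not move let the fingers close. It gives the time, the measured TCP pose, the force, the opening and the grip force at its end, in the units of the state.
- ctrl.get_obs(): the state, without advancing time (a new reading comes with each control period).
- vision.get_image(name): name is "side" or "top" or "wrist"; returns a dict with "image" (480x640x3 uint8, blue, green, red), "vertical_fov" (degrees; the focal length in pixels is half the picture's height over the tangent of half this angle, whatever the lens; pixels are square), "cx", "cy" (the principal point, pixels), "R" (3x3) and "t" (3): a world point X has camera coordinates R X + t. Camera axes: x right, y down, z forward; pixel columns grow to the right and rows downward; lengths in m; the calibration is good to about 2 mm. A picture is of the moment at which its call begins. There is no depth.
- ctrl.finish_job(): hands the job in; it is judged then, once.
The state is a dict: "t": time; "q": joint angles; "dq": joint speeds; "effort": joint torques, N m; "tool_pos": TCP position; "tool_rot": TCP orientation; "contact_force": force on the tool from outside, world axes, zero at the start; "wrist_torque": the same for the moment, N m; "opening": finger opening in m; "grip_force": force on a finger pad.
Only numpy, scipy, OpenCV 4.12 (cv2) and the standard library are available. Lean on these libraries where they do the work, as an engineer would, in place of code of your own. Each camera call takes 0.05 s, during which the arm holds its last target. There are 200 camera calls.

## Working session

There is one attempt and no reset: what is moved stays moved. The work goes in short steps, Python scripts to look and compute and a tool call to move; the robot and the scene stay as the last step left them, time stands still between calls to the robot, and variables do not carry over. Pictures are saved under pics/ and viewed, at most 14 in all, crops included, and the job is handed in when it is done.

Besides the shell and the picture viewer there is one more tool, called after "Request:" in YAML: its name, and indented under it one key for each argument. drive_tool: Moves the arm, as the interface text tells. Its arguments: {"type":"object","properties":{"rows":{"type":"array","items":{"type":"array"}},"jaw":{"type":"number"},"grip_force":{"type":"number"}},"required":["rows"]}

```bash
mkdir -p pics; cat > h.py <<'E'
import numpy as np, cv2
from scipy.spatial.transform import Rotation as Rn
from station import ctrl, vision
def grab(n,save=None):
    d=vision.get_image(n)
    if save: cv2.imwrite('pics/'+save,d['image'])
    return d
def f(d): return 240/np.tan(np.radians(d['vertical_fov'])/2)
def ray(d,u,v):
    R=np.array(d['R']);t=np.array(d['t']).ravel()
    r=R.T@np.array([(u-d['cx'])/f(d),(v-d['cy'])/f(d),1.]); return -R.T@t,r
def plane(d,u,v,z):
    c,r=ray(d,u,v); return c+r*(z-c[2])/r[2]
def proj(d,X):
    p=np.array(d['R'])@np.array(X)+np.array(d['t']).ravel(); return f(d)*p[0]/p[2]+d['cx'],f(d)*p[1]/p[2]+d['cy']
E
python3 - <<'E'
from h import *
for n in('top','side','wrist'):
    d=grab(n,n+'0.png'); c,r=ray(d,320,240); print(n,d['vertical_fov'],d['cx'],d['cy'],c.round(3),r.round(3),plane(d,320,240,0).round(3), np.round(d['R'],3).tolist())
o=ctrl.get_obs(); print({k:np.round(v,3).tolist() for k,v in o.items()}, ctrl.finger_overhang)
E
```

```text
top 48.28088107006114 313.6710243506275 240.9267909139371 [ 0.367 -0.053  1.557] [ 0.133 -0.01  -0.991] [ 0.575 -0.068  0.   ] [[-0.028, -1.0, -0.006], [-0.991, 0.028, -0.131], [0.131, 0.002, -0.991]]
side 50.114761426418255 327.88689429159524 243.4781567058082 [0.13  0.786 0.914] [ 0.363 -0.648 -0.67 ] [ 0.625 -0.098  0.   ] [[-0.878, -0.478, 0.009], [-0.328, 0.59, -0.738], [0.347, -0.651, -0.675]]
wrist 70.59915123178983 323.6224395831862 238.62214760189076 [ 0.26  -0.575  0.374] [-0.318 -0.082 -0.945] [ 0.134 -0.607  0.   ] [[0.287, -0.958, -0.002], [-0.906, -0.272, 0.324], [-0.311, -0.092, -0.946]]
{'t': 0.15, 'q': [-1.399, 0.053, 1.614, -0.0, 1.476, -0.119], 'dq': [-0.0, -0.003, -0.005, -0.001, -0.001, 0.001], 'effort': [0.001, -39.424, -37.072, -0.0, 0.005, -0.0], 'tool_pos': [0.179, -0.598, 0.303], 'tool_rot': [-3.107, -0.455, 0.0], 'contact_force': [-0.067, -0.294, -0.391], 'wrist_torque': [-0.009, -0.019, -0.007], 'grip_force': 0.0, 'opening': 0.086} 0.0726
```

View pics/top0.png

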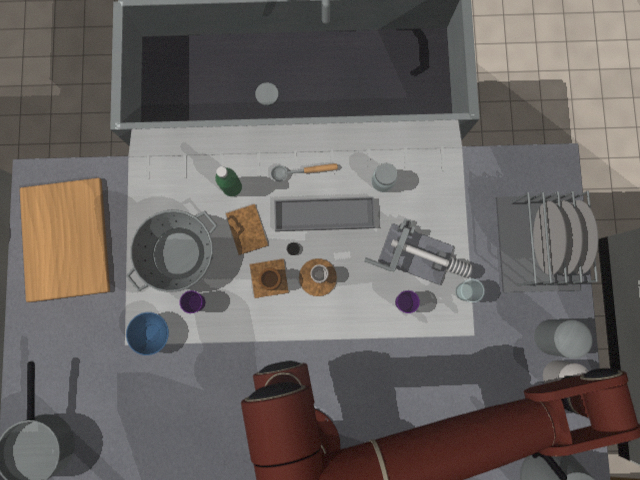

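View pics/side0.png

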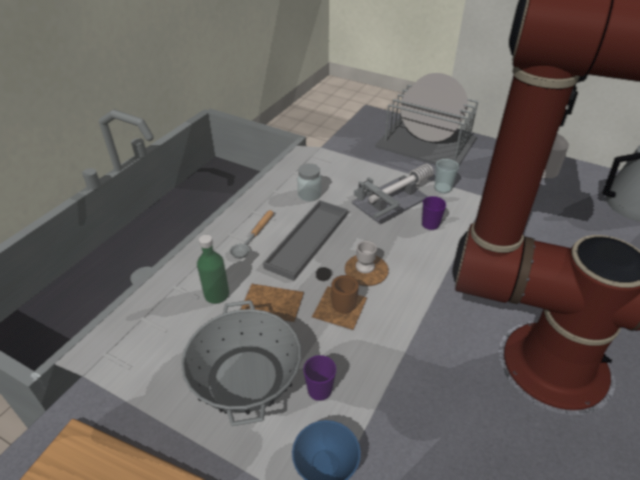

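Top view: colander (173,252), purple cups at (192,301) and (407,300), mortar on the square stand (269,279), egg cup on the round one (318,277), spare stand (247,230), tray (327,214), clip (420,250) with bristles towards (460,268), and the tumbler at (470,290). The side view agrees, with only two purple cups visible.

```bash
python3 - <<'E'
from h import *
for n in('top','side'):
    d=grab(n); im=d['image']; hsv=cv2.cvtColor(im,cv2.COLOR_BGR2HSV)
    for nm,lo,hi,z in(('purple',(130,80,30),(165,255,255),.06),('cork',(8,90,60),(20,255,255),.006)):
        m=cv2.inRange(hsv,lo,hi); c,_=cv2.findContours(m,cv2.RETR_EXTERNAL,cv2.CHAIN_APPROX_NONE)
        for k in c:
            if cv2.contourArea(k)>60:
                (u,v),s,a=cv2.minAreaRect(k); 
                b=[plane(d,*p,z)[:2].round(3).tolist() for p in cv2.boxPoints(cv2.minAreaRect(k))]
                print(n,nm,round(u),round(v),np.round(s,1),plane(d,u,v,z).round(3)[:2],b if nm=='cork' else '')
    if n=='top':
        cr=im[205:310,355:495]; cv2.imwrite('pics/clip0.png',cv2.resize(cr,None,fx=5.7,fy=5.7,interpolation=cv2.INTER_CUBIC))
        cr=im[185:320,120:390]; cv2.imwrite('pics/left0.png',cv2.resize(cr,None,fx=2.96,fy=2.96,interpolation=cv2.INTER_CUBIC))
    else:
        cr=im[150:240,335:475]; cv2.imwrite('pics/clips0.png',cv2.resize(cr,None,fx=5.7,fy=5.7,interpolation=cv2.INTER_CUBIC))
E
```

```text
top purple 408 302 [21.9 21.9] [ 0.388 -0.307] 
top purple 192 302 [21. 24.] [0.405 0.293] 
top cork 269 278 [33.9 34.3] [0.467 0.084] [[0.51, 0.14], [0.523, 0.042], [0.425, 0.028], [0.413, 0.126]]
top cork 318 277 [36. 35.] [ 0.466 -0.058] [[0.52, -0.008], [0.517, -0.11], [0.413, -0.107], [0.416, -0.006]]
top cork 246 229 [43.3 30.4] [0.613 0.147] [[0.661, 0.209], [0.688, 0.124], [0.564, 0.085], [0.539, 0.17]]
top cork 63 240 [118.2  84.3] [0.597 0.683] [[0.768, 0.827], [0.78, 0.577], [0.43, 0.544], [0.419, 0.786]]
top cork 320 168 [ 5.6 33.2] [ 0.79  -0.076] [[0.794, -0.026], [0.804, -0.124], [0.787, -0.126], [0.777, -0.027]]
side purple 320 378 [43. 31.] [0.401 0.304] 
side purple 434 212 [31. 21.] [ 0.383 -0.281] 
side cork 112 449 [ 60. 182.] [0.675 0.586] [[0.869, 0.626], [0.568, 0.46], [0.496, 0.549], [0.773, 0.701]]
side cork 273 298 [52.4 28.5] [0.617 0.139] [[0.666, 0.188], [0.699, 0.106], [0.567, 0.09], [0.541, 0.17]]
side cork 351 290 [42.6 84. ] [0.469 0.028] [[0.517, 0.139], [0.533, -0.126], [0.417, -0.094], [0.416, 0.157]]
side cork 262 222 [ 5.2 27. ] [ 0.795 -0.079] [[0.799, -0.034], [0.809, -0.132], [0.792, -0.126], [0.782, -0.029]]
```

View pics/clip0.png

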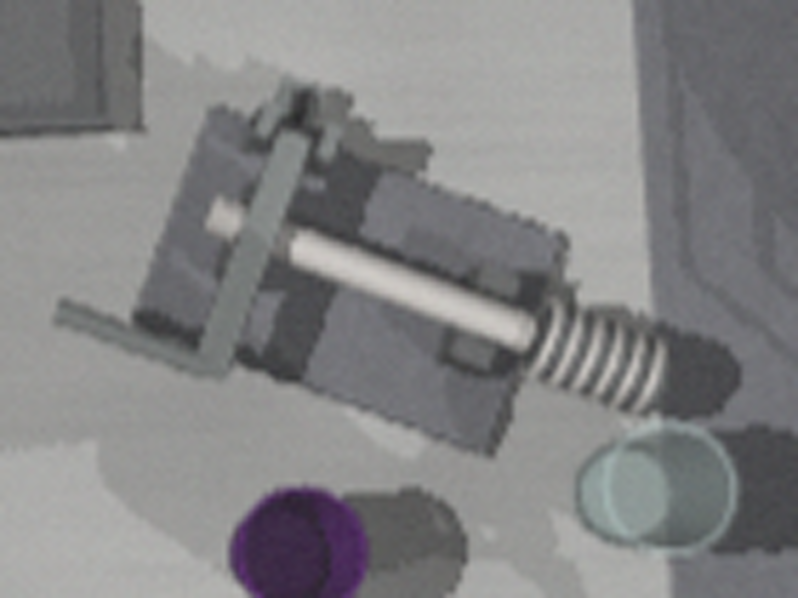

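View pics/left0.png

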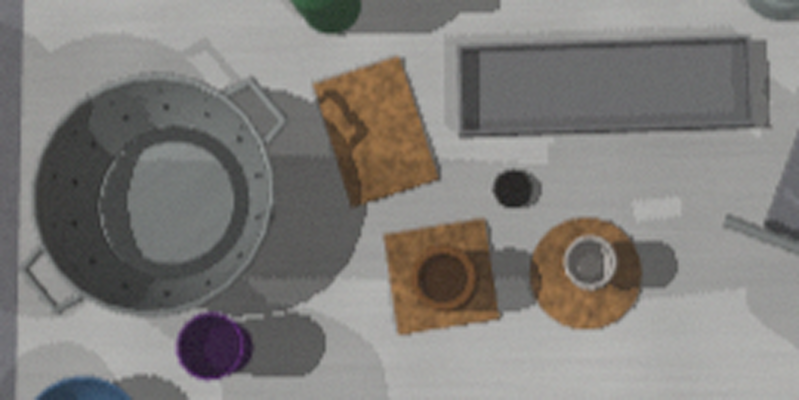

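Clip crop: the bar runs from (60,312) to (210,367), the handle from (215,217) to the bristle end at (655,380), plate corners are at (210,105), (565,238) and (490,455), and the purple rim is at about (302,548). Left crop: colander rim centre (154,193), mortar rim (446,278), egg cup rim (590,262), plug (514,188), tray rim from (458,38) to (769,132).

```bash
cat >> h.py <<'E'
def wrap(a): return (a+np.pi)%(2*np.pi)-np.pi
def go(x,y,z,yaw=None):
    """print the turn then shift (tool axes after turn) to bring the TCP there; yaw = world heading of tool x, deg"""
    o=ctrl.get_obs(); p=np.array(o['tool_pos']); R=Rn.from_rotvec(o['tool_rot']).as_matrix()
    y0=np.arctan2(R[1,0],R[0,0]); y1=y0 if yaw is None else np.radians(yaw)
    th=-wrap(y1-y0); R1=R@Rn.from_rotvec([0,0,th]).as_matrix()
    s=R1.T@(np.array([x,y,z])-p)
    print('yaw0',round(np.degrees(y0),1),'turn',round(th,3),'rows',round(abs(th)/.1499,1),'shift',s.round(4),'rows',round(np.linalg.norm(s)/.05,1),'| p',p.round(4),'tilt',R1[:2,2].round(3),'q',np.round(o['q'],2))
E
python3 - <<'E'
from h import *
d=grab('top')
C=lambda u,v:(u/5.7+355-.4,v/5.7+205-.4); L=lambda u,v:(u/2.96+120-.3,v/2.96+185-.3)
P=lambda a,z:plane(d,*a,z)[:2]
h0,h1=P(C(215,217),.045),P(C(650,378),.045)
b0,b1=P(C(60,312),.062),P(C(210,367),.062)
print('handle',h0.round(4),h1.round(4),np.linalg.norm(h1-h0),'bar',b0.round(4),b1.round(4),np.linalg.norm(b1-b0))
for a,b in((h1,h0),(b1,b0)): print('yaw base y',np.degrees(np.arctan2(*(b-a)[::-1])))
for k in((210,105),(565,238),(490,455)): print('plate',P(C(*k),.012).round(4))
for n,k,z in(('col',(154,193),.085),('mortar',(446,278),.076),('egg',(590,262),.072),('plug',(514,188),.014),('round',(586,273),.006)): print(n,P(L(*k),z).round(4))
for k in((458,38),(769,36),(769,128),(460,137)): print('tray',P(L(*k),.022).round(4))
print('tumbler',P(C(665,485),.085).round(3),'cup',P(C(302,552),.075).round(3),'cup2',P(L(212,346),.07).round(3))
h=(h0-h1)/np.linalg.norm(h0-h1)
bar=b1+(b0-b1)/np.linalg.norm(b0-b1)*.047
print('bar grip',bar, 'brush org',h0-.1*h)
# base frame from handle: x = rot(y,-90)
x=np.array([h[1],-h[0]]); org=h0-.1*h+.02*h; print('base org',org.round(4),'x',x.round(3),'bar pred',(org-.075*x+.102*h).round(4))
go(bar[0],bar[1],.25,np.degrees(np.arctan2(-h[1],-h[0])))
E
```

```text
handle [ 0.5553 -0.2731] [ 0.4689 -0.4844] 0.2282959957208654 bar [ 0.5084 -0.1924] [ 0.4792 -0.2647] 0.07800345477082472
yaw base y 67.74867084330431
yaw base y 68.06433536080304
plate [ 0.6173 -0.2781]
plate [ 0.5436 -0.4553]
plate [ 0.4346 -0.4107]
col [0.5476 0.344 ]
mortar [0.461  0.0728]
egg [ 0.4724 -0.0621]
plug [0.5512 0.0099]
round [ 0.4665 -0.0582]
tray [0.701  0.0615]
tray [ 0.694  -0.2454]
tray [ 0.6023 -0.2414]
tray [0.602  0.0613]
tumbler [ 0.415 -0.477] cup [ 0.388 -0.303] cup2 [0.404 0.293]
bar grip [ 0.49677526 -0.22111003] brush org [ 0.51746083 -0.36567399]
base org [ 0.525  -0.3472] x [ 0.926 -0.379] bar pred [ 0.4942 -0.2244]
yaw0 16.7 turn 2.25 rows 15.0 shift [-0.4696 -0.151   0.0537] rows 9.9 | p [ 0.1792 -0.5986  0.3035] tilt [-0.     0.001] q [-1.4   0.05  1.61  0.    1.48 -0.12]
```

Request:
drive_tool:
  rows:
    - [[0,0,0],-0.148]
    - [[0,0,0],-0.148]
    - [[0,0,0],-0.148]
    - [[0,0,0],-0.148]
    - [[0,0,0],-0.148]
    - [[0,0,0],-0.148]
  jaw: 0

```text
t: 0.9
tool_pos: [0.1792, -0.5987, 0.3038]
tool_rot: [-2.606, -1.754, -0.0]
contact_force: [-0.7, -0.4, -0.1]
opening: 0.085
grip_force: 0.0
```

Request:
drive_tool:
  rows:
    - [[0.039,0.0125,0.004],0]
    - [[0.039,0.0125,0.004],0]
    - [[0.039,0.0125,0.004],0]
    - [[0.039,0.0125,0.004],0]
    - [[0.039,0.0125,0.004],0]
    - [[0.039,0.0125,0.004],0]
    - [[0.039,0.0125,0.004],0]
    - [[0.039,0.0125,0.004],0]
    - [[0.039,0.0125,0.004],0]
    - [[0.039,0.0125,0.004],0]

```text
t: 1.9
tool_pos: [0.4446, -0.2846, 0.2639]
tool_rot: [2.611, 1.746, 0.0]
contact_force: [-0.0, -0.3, 0.2]
opening: 0.0855
grip_force: 0.0
```

```bash
python3 - <<'E'
from h import *
d=grab('wrist','w1.png'); go(.495,-.2225,.2,67.8)
print(proj(d,[.495,-.2225,.062]),proj(d,[.525,-.3472,.045]))
E
```

```text
yaw0 67.8 turn -0.0 rows 0.0 shift [0.0715 0.0224 0.0634] rows 2.0 | p [ 0.4471 -0.2805  0.2631] tilt [0.002 0.004] q [-0.7  -0.15  1.88  0.    1.42 -0.32]
(np.float64(352.7044996422697), np.float64(131.72706135142266)) (np.float64(430.3253011776103), np.float64(250.06521555718237))
```

View pics/w1.png

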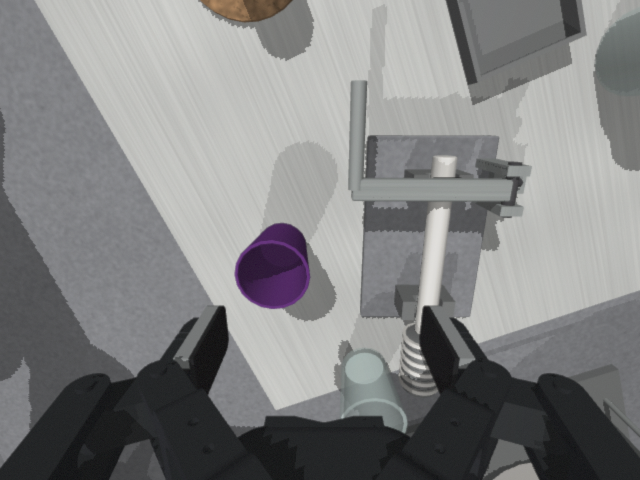

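Wrist view: the bar runs from (358,82) to (356,190), with the grip point near (357,127). The tumbler (370,395) is beside the bristles.

```bash
python3 - <<'E'
from h import *
d=grab('wrist')
a,b=plane(d,358,82,.062),plane(d,356.5,186,.062); print(a,b,np.linalg.norm(a-b))
g=a+(b-a)/np.linalg.norm(a-b)*.033; print('grip',g)
h0,h1=plane(d,445,160,.045),plane(d,428,330,.045); print('handle',h0,h1,np.degrees(np.arctan2(*(h0-h1)[1::-1])))
go(g[0],g[1],.116,67.8)
E
```

```text
[ 0.51342963 -0.18606205  0.062     ] [ 0.48568033 -0.25743957  0.062     ] 0.07658181693624083
grip [ 0.50147213 -0.21681946  0.062     ]
handle [ 0.56224176 -0.2683316   0.045     ] [ 0.50176607 -0.42200564  0.045     ] 68.51876295832794
yaw0 67.9 turn 0.001 rows 0.0 shift [0.0818 0.027  0.1473] rows 3.4 | p [ 0.4456 -0.2827  0.2632] tilt [-0.     0.002] q [-0.71 -0.15  1.88  0.    1.42 -0.32]
```

Request:
drive_tool:
  rows:
    - [[0.04,0.013,0.01],0]
    - [[0.04,0.013,0.04],0]
    - [[0,0,0.04],0]
    - [[0,0,0.04],0]
    - [[0,0,0.017],0]
    - [[0,0,0],0]

```text
t: 2.6
tool_pos: [0.4922, -0.2258, 0.1187]
tool_rot: [-2.606, -1.742, 0.005]
contact_force: [0.1, 0.3, -0.2]
opening: 0.0853
grip_force: 0.0
```

Request:
drive_tool:
  rows:
    - [[0,0,0],0]
    - [[0,0,0],0]
    - [[0,0,0],0]
    - [[0,0,0],0]
    - [[0,0,0],0]
    - [[0,0,0],0]
  jaw: 1
  grip_force: 40

```text
t: 3.2
tool_pos: [0.4959, -0.2272, 0.1237]
tool_rot: [2.608, 1.744, 0.004]
contact_force: [4.8, -2.4, -1.3]
opening: 0.0103
grip_force: 39.0
```

Request:
drive_tool:
  rows:
    - [[0,0.001,-0.0156],0]
    - [[0,0.003,-0.0153],0]
    - [[0,0.005,-0.015],0]
    - [[0,0.0066,-0.014],0]
    - [[0,0.0083,-0.0132],0]
    - [[0,0,0],0]

```text
t: 3.8
tool_pos: [0.516, -0.2355, 0.1969]
tool_rot: [-2.608, -1.744, 0.005]
contact_force: [-7.8, 1.5, 0.4]
opening: 0.0102
grip_force: 39.3
```

Request:
drive_tool:
  rows:
    - [[0,0.01,-0.012],0]
    - [[0,0.0113,-0.0107],0]
    - [[0,0.0126,-0.0093],0]
    - [[0,0.0136,-0.0076],0]
    - [[0,0.0145,-0.0058],0]
    - [[0,0,0],0]

```text
t: 4.4
tool_pos: [0.5763, -0.2606, 0.2469]
tool_rot: [2.607, 1.744, 0.004]
contact_force: [-5.3, 1.0, 13.4]
opening: 0.01
grip_force: 40.9
```

Request:
drive_tool:
  rows:
    - [[0,0.014,-0.0035],0]
    - [[0,0.012,-0.0015],0]
    - [[0,0,0],0]
    - [[0,0,0],0]

```text
t: 4.8
tool_pos: [0.6004, -0.2706, 0.2508]
tool_rot: [2.605, 1.742, 0.006]
contact_force: [1.8, -1.8, 6.9]
opening: 0.0101
grip_force: 41.7
```

Request:
drive_tool:
  rows:
    - [[0,0,0],0]
    - [[0,0,0],0]
    - [[0,0,0],0]
    - [[0,0,0],0]
    - [[0,0,0],0]
    - [[0,0,-0.02],0]
    - [[0,0,-0.04],0]
    - [[0,0,-0.04],0]
  jaw: 0

```text
t: 5.6
tool_pos: [0.5972, -0.2688, 0.3451]
tool_rot: [-2.608, -1.744, 0.003]
contact_force: [0.6, -0.5, 0.3]
opening: 0.0856
grip_force: 0.0
```

```bash
python3 - <<'E'
from h import *
d=grab('top');s=grab('side')
a=cv2.resize(d['image'][205:310,355:495],(560,420),interpolation=cv2.INTER_CUBIC)
b=cv2.resize(s['image'][120:240,335:495],(560,420),interpolation=cv2.INTER_CUBIC)[:, :]
cv2.imwrite('pics/c2.png',cv2.resize(np.hstack([a,b]),(800,300),interpolation=cv2.INTER_AREA))
go(.516,-.369,.2,67.8)
E
```

```text
yaw0 67.5 turn -0.004 rows 0.0 shift [-0.1228 -0.0418  0.1537] rows 4.0 | p [ 0.5996 -0.2702  0.354 ] tilt [ 0.01  -0.006] q [-0.54  0.1   1.48  0.    1.55 -0.14]
```

View pics/c2.png

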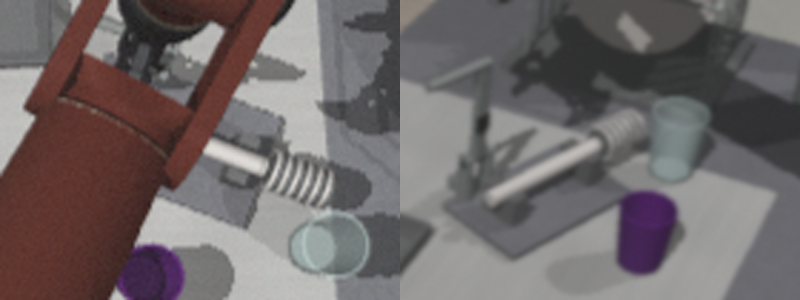

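Request:
drive_tool:
  rows:
    - [[-0.041,-0.014,0],0]
    - [[-0.041,-0.014,0],0]
    - [[-0.041,-0.014,0],0]
    - [[0,0,0.04],0]
    - [[0,0,0.045],0]
    - [[0,0,0.045],0]
    - [[0,0,0],0]
    - [[0,0,0],0]
  jaw: 0.3

```text
t: 6.5
tool_pos: [0.5118, -0.3665, 0.2153]
tool_rot: [-2.609, -1.745, 0.001]
contact_force: [0.9, 0.1, 1.7]
opening: 0.0593
grip_force: 0.0
```

```bash
python3 - <<'E'
from h import *
d=grab('wrist','w3.png');go(.516,-.370,.1,67.8)
E
```

```text
yaw0 67.5 turn -0.004 rows 0.0 shift [-0.0012  0.0037  0.1179] rows 2.4 | p [ 0.5128 -0.3673  0.2178] tilt [ 0.002 -0.001] q [-0.74  0.13  1.68  0.    1.33 -0.35]
```

View pics/w3.png

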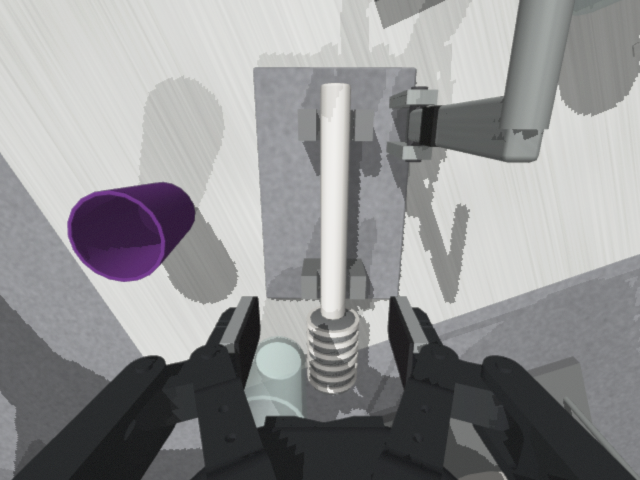

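The handle is vertical at column 335, with the fingers' middle at about column 324. The arm stands open at upper right (540,80), clear of the path.

Request:
drive_tool:
  rows:
    - [[0,0.006,0.03],0]
    - [[0,0,0.04],0]
    - [[0,0,0.03],0]
    - [[0,0,0.018],0]
    - [[0,0,0],0]
    - [[0,0,0],0]

```text
t: 7.15
tool_pos: [0.5189, -0.3702, 0.1005]
tool_rot: [2.608, 1.744, 0.001]
contact_force: [-0.3, 0.7, 0.4]
opening: 0.0597
grip_force: 0.0
```

Request:
drive_tool:
  rows:
    - [[0,0,0],0]
    - [[0,0,0],0]
    - [[0,0,0],0]
    - [[0,0,0],0]
    - [[0,0,0],0]
  jaw: 1
  grip_force: 40

```text
t: 7.65
tool_pos: [0.5184, -0.3698, 0.0998]
tool_rot: [2.61, 1.745, 0.001]
contact_force: [-1.2, 1.9, 6.1]
opening: 0.0183
grip_force: 39.0
```

Request:
drive_tool:
  rows:
    - [[0,0,-0.03],0]
    - [[0,0,-0.045],0]
    - [[0,0,-0.045],0]
    - [[0,0,-0.045],0]
    - [[0,0,-0.045],0]
    - [[0,0,0],0]

```text
t: 8.25
tool_pos: [0.5197, -0.3709, 0.3174]
tool_rot: [2.6, 1.739, 0.006]
contact_force: [0.2, -0.7, 1.0]
opening: 0.0186
grip_force: 39.4
```

```bash
python3 - <<'E'
from h import *
d=grab('side');cv2.imwrite('pics/s4.png',d['image'][100:340,200:520]);go(.65,-.078,.3,89.0)
E
```

```text
yaw0 67.5 turn -0.374 rows 2.5 shift [0.2945 0.126  0.0122] rows 6.4 | p [ 0.5188 -0.3701  0.313 ] tilt [ 0.006 -0.006] q [-0.74  0.07  1.58  0.    1.48 -0.34]
```

View pics/s4.png

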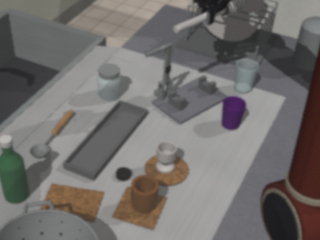

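The brush is lifted level and the clip stays open.

Request:
drive_tool:
  rows:
    - [[0,0,0],-0.125]
    - [[0,0,0],-0.125]
    - [[0,0,0],-0.124]
    - [[0.042,0.018,0],0]
    - [[0.042,0.018,0],0]
    - [[0.042,0.018,0],0]
    - [[0.042,0.018,0],0]
    - [[0.042,0.018,0],0]
    - [[0.042,0.018,0],0]
    - [[0.042,0.018,0],0]

```text
t: 9.3
tool_pos: [0.6485, -0.0755, 0.3049]
tool_rot: [-2.239, -2.199, 0.004]
contact_force: [1.1, -0.7, -1.1]
opening: 0.0187
grip_force: 39.4
```

Request:
drive_tool:
  rows:
    - [[0,0,0.04],0]
    - [[0,0,0.04],0]
    - [[0,0,0.03],0]
    - [[0,0,0],0]
    - [[0,0,0],0]

```text
t: 9.8
tool_pos: [0.648, -0.0773, 0.1961]
tool_rot: [-2.239, -2.199, 0.003]
contact_force: [-0.6, -0.5, -0.5]
opening: 0.0187
grip_force: 39.4
```

```bash
python3 - <<'E'
from h import *
d=grab('wrist','w5.png');go(.65,-.078,.083,89.0)
E
```

```text
yaw0 89.0 turn -0.001 rows 0.0 shift [-0.0003  0.0008  0.1155] rows 2.3 | p [ 0.6492 -0.0777  0.1985] tilt [ 0. -0.] q [-0.23  0.2   1.63  0.    1.31 -0.21]
```

View pics/w5.png

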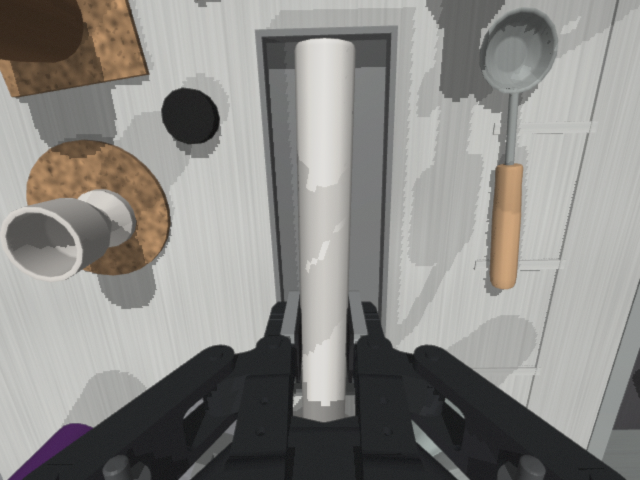

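The handle hangs centred over the tray (tray far corners at (260,32) and (395,30), handle tip at (325,42)).

```bash
python3 - <<'E'
from h import *
d=grab('wrist')
for p,z in(((260,32),.022),((395,30),.022),((278,300),.022),((384,300),.022),((325,45),.144)): print(p,plane(d,*p,z).round(4))
E
```

```text
(260, 32) [0.6115 0.061  0.022 ]
(395, 30) [0.6976 0.0606 0.022 ]
(278, 300) [ 0.6111 -0.132   0.022 ]
(384, 300) [ 0.6984 -0.1336  0.022 ]
(325, 45) [0.6519 0.0297 0.144 ]
```

Request:
drive_tool:
  rows:
    - [[0.001,0.005,0.04],0]
    - [[0,0,0.04],0]
    - [[0,0,0.025],0]
    - [[0,0,0.006],0]
    - [[0,0,0],0]
    - [[0,0,0],0]
    - [[0,0,0],0]

```text
t: 10.6
tool_pos: [0.6558, -0.0771, 0.0901]
tool_rot: [2.238, 2.198, 0.004]
contact_force: [0.2, 0.1, -1.4]
opening: 0.0184
grip_force: 39.4
```

Request:
drive_tool:
  rows:
    - [[0,0,0.004],0]
    - [[0,0,0],0]
    - [[0,0,0],0]

```text
t: 10.9
tool_pos: [0.6539, -0.0766, 0.0831]
tool_rot: [2.241, 2.201, 0.0]
contact_force: [0.2, -0.5, -0.8]
opening: 0.0191
grip_force: 39.4
```

Request:
drive_tool:
  rows:
    - [[0,0,0],0]
    - [[0,0,0],0]
    - [[0,0,0],0]
    - [[0,0,0],0]
    - [[0,0,-0.02],0]
    - [[0,0,-0.04],0]
    - [[0,0,-0.05],0]
    - [[0,0,-0.05],0]
    - [[0,0,-0.05],0]
  jaw: 0.5

```text
t: 11.8
tool_pos: [0.6536, -0.0765, 0.2949]
tool_rot: [-2.241, -2.201, 0.0]
contact_force: [0.9, 0.0, 0.3]
opening: 0.0427
grip_force: 0.0
```

```bash
python3 - <<'E'
from h import *
d=grab('top','t6.png');s=grab('side','s6.png');w=grab('wrist')
im=np.hstack([cv2.resize(d['image'][100:400],(400,187),interpolation=3),cv2.resize(s['image'][100:400],(400,187),interpolation=3)])
cv2.imwrite('pics/m6.png',np.vstack([im,np.hstack([cv2.resize(w['image'],(400,300)),np.zeros((300,400,3),np.uint8)])]))
go(.4724,-.0621,.25,89)
E
```

```text
yaw0 89.0 turn -0.0 rows 0.0 shift [ 0.0118 -0.1844  0.0477] rows 3.8 | p [ 0.656  -0.077   0.2997] tilt [ 0.011 -0.003] q [-0.23  0.13  1.54 -0.    1.46 -0.21]
```

View pics/m6.png

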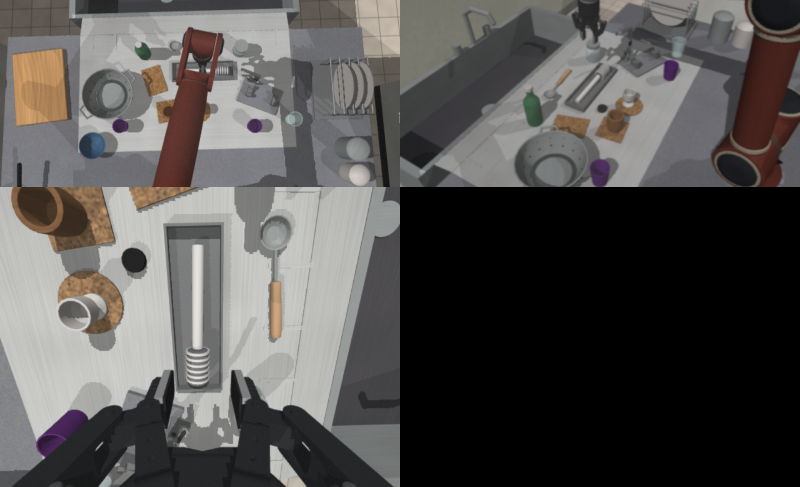

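Brush lies in the tray, clip open. Now the egg cup: move so the wrist camera sees it.

Request:
drive_tool:
  rows:
    - [[-0.02,-0.046,0.01],0]
    - [[-0.02,-0.046,0.01],0]
    - [[-0.02,-0.046,0.01],0]
    - [[-0.018,-0.046,0.01],0]
    - [[0,0,0],0]
    - [[0,0,0],0]
  jaw: 0

```text
t: 12.55
tool_pos: [0.4707, -0.1498, 0.2519]
tool_rot: [-2.241, -2.198, 0.001]
contact_force: [-0.4, 0.2, -0.8]
opening: 0.0855
grip_force: 0.0
```

```bash
cat >> h.py <<'E'
def rim(d,g,r,win=25):
    """circle near the projected guess g (rim centre xyz) of radius r; world point at that height"""
    c=np.array(proj(d,g)); dep=(np.array(d['R'])@np.array(g)+np.array(d['t']).ravel())[2]; rp=f(d)*r/dep
    im=cv2.medianBlur(cv2.cvtColor(d['image'],cv2.COLOR_BGR2GRAY),3)
    H=cv2.HoughCircles(im,cv2.HOUGH_GRADIENT,1,3,param1=80,param2=12,minRadius=int(rp*.88),maxRadius=int(rp*1.1))
    H=[h for h in H[0] if np.hypot(*(h[:2]-c))<win][:3]
    print('guess px',c.round(0),'rp',round(rp,1)); 
    for h in H: print('  ',h.round(1),plane(d,h[0],h[1],g[2]).round(4))
E
python3 - <<'E'
from h import *
d=grab('wrist','w7.png'); print(ctrl.get_obs()['tool_pos'])
rim(d,[.4724,-.0621,.072],.025)
rim(d,[.461,.0728,.076],.031)
rim(d,[.4665,-.0582,.006],.055)
x,y=map(int,proj(d,[.4724,-.0621,.072]))
cv2.imwrite('pics/e7.png',d['image'])
E
```

```text
[ 0.47203522 -0.14984004  0.25319475]
guess px [324. 116.] rp 35.9
   [327.5 115.5  36.2] [ 0.4751 -0.0617  0.072 ]
   [331.5 115.5  34. ] [ 0.4779 -0.0618  0.072 ]
   [329.5 111.5  35.1] [ 0.4765 -0.0591  0.072 ]
guess px [ 298. -141.] rp 55.7
guess px [317. 113.] rp 62.7
   [319.5 100.5  59.7] [ 0.469  -0.0481  0.006 ]
   [319.5 103.5  61.9] [ 0.4689 -0.0505  0.006 ]
   [315.5 108.5  67.4] [ 0.4653 -0.0545  0.006 ]
```

View pics/e7.png

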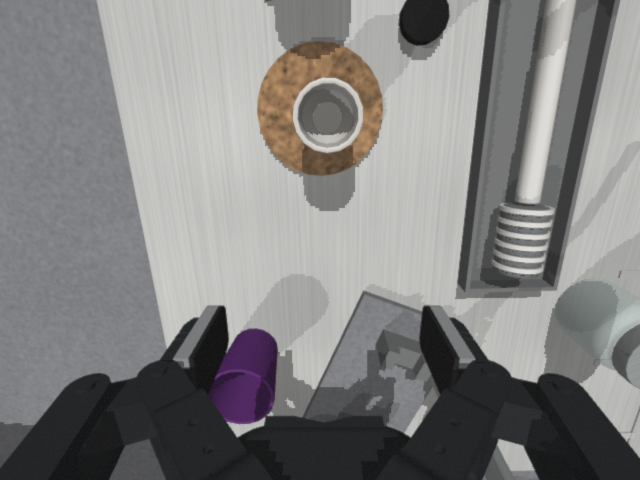

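Egg cup rim at (328,115), round stand centred at about (320,108).

Request:
drive_tool:
  rows:
    - [[0.044,0.001,0],0]
    - [[0.044,0.001,0],0]
    - [[0,0,0.045],0]
    - [[0,0,0.045],0]
    - [[0,0,0.035],0]
    - [[0,0,0.014],0]
    - [[0,0,0],0]
    - [[0,0,0],0]

```text
t: 13.4
tool_pos: [0.4774, -0.0621, 0.1164]
tool_rot: [2.239, 2.2, 0.002]
contact_force: [-0.8, -0.3, 0.5]
opening: 0.0854
grip_force: 0.0
```

Request:
drive_tool:
  rows:
    - [[0,0,0],0]
    - [[0,0,0],0]
    - [[0,0,0],0]
    - [[0,0,0],0]
    - [[0,0,0],0]
    - [[0,0,0],0]
  jaw: 1
  grip_force: 30

```text
t: 14.0
tool_pos: [0.4766, -0.0623, 0.1165]
tool_rot: [2.24, 2.199, 0.002]
contact_force: [-1.8, 1.2, 6.0]
opening: 0.0471
grip_force: 30.2
```

```bash
python3 - <<'E'
from h import *
go(.614,.146,.2,89)
E
```

```text
yaw0 89.0 turn -0.001 rows 0.0 shift [ 0.2106  0.1339 -0.0833] rows 5.3 | p [ 0.4766 -0.0623  0.1165] tilt [ 0.003 -0.001] q [-0.28 -0.1   2.09 -0.    1.14 -0.27]
```

Request:
drive_tool:
  rows:
    - [[0,0,-0.02],0]
    - [[0,0,-0.035],0]
    - [[0,0,-0.045],0]
    - [[0.035,0.0223,0],0]
    - [[0.035,0.0223,0],0]
    - [[0.035,0.0223,0],0]
    - [[0.035,0.0223,0],0]
    - [[0.035,0.0223,0],0]
    - [[0.035,0.0223,0],0]
    - [[0,0,0],0]

```text
t: 15.0
tool_pos: [0.6147, 0.1492, 0.2146]
tool_rot: [-2.237, -2.205, -0.003]
contact_force: [0.0, -0.1, -0.3]
opening: 0.0472
grip_force: 31.4
```

Request:
drive_tool:
  rows:
    - [[0,0,0.045],0]
    - [[0,0,0.035],0]
    - [[0,0,0.017],0]
    - [[0,0,0],0]
    - [[0,0,0],0]
    - [[0,0,0],0]

```text
t: 15.6
tool_pos: [0.6136, 0.1454, 0.1185]
tool_rot: [2.241, 2.2, 0.002]
contact_force: [0.3, -0.2, -0.0]
opening: 0.0473
grip_force: 32.6
```

Request:
drive_tool:
  rows:
    - [[0,0,0.0015],0]
    - [[0,0,0],0]
    - [[0,0,0],0]
    - [[0,0,0],0]

```text
t: 16.0
tool_pos: [0.6132, 0.1457, 0.1163]
tool_rot: [2.241, 2.201, 0.0]
contact_force: [-0.0, -0.3, -1.4]
opening: 0.0472
grip_force: 32.6
```

Request:
drive_tool:
  rows:
    - [[0,0,0],0]
    - [[0,0,0],0]
    - [[0,0,0],0]
    - [[0,0,0],0]
    - [[0,0,-0.025],0]
    - [[0,0,-0.04],0]
    - [[0,0,-0.04],0]
    - [[0,0,-0.03],0]
  jaw: 0

```text
t: 16.8
tool_pos: [0.6138, 0.1458, 0.2543]
tool_rot: [2.24, 2.2, 0.004]
contact_force: [0.8, 0.2, 0.4]
opening: 0.0854
grip_force: 0.0
```

Request:
drive_tool:
  rows:
    - [[-0.033,-0.03,0],0]
    - [[-0.033,-0.03,0],0]
    - [[-0.033,-0.03,0],0]
    - [[-0.033,-0.03,0],0]
    - [[-0.033,-0.03,0],0]
    - [[0,0,0],0]
    - [[0,0,0],0]

```text
t: 17.5
tool_pos: [0.46, -0.0171, 0.2515]
tool_rot: [2.243, 2.199, 0.002]
contact_force: [1.2, -0.1, -0.3]
opening: 0.0853
grip_force: 0.0
```

```bash
python3 - <<'E'
from h import *
d=grab('wrist','w8.png'); print(ctrl.get_obs()['tool_pos'])
rim(d,[.461,.0728,.076],.031)
hsv=cv2.cvtColor(d['image'],cv2.COLOR_BGR2HSV); m=cv2.inRange(hsv,(8,90,40),(20,255,255))
c,_=cv2.findContours(m,cv2.RETR_EXTERNAL,cv2.CHAIN_APPROX_NONE)
for k in c:
    if cv2.contourArea(k)>2000:
        r=cv2.minAreaRect(k); print(np.round(r[0]),np.round(r[1]),[plane(d,*p,.006)[:2].round(3).tolist() for p in cv2.boxPoints(r)])
e=grab('side','s8.png'); rim(e,[.613,.145,.072],.025)
E
```

```text
[ 0.46057201 -0.01659112  0.251661  ]
guess px [322. 112.] rp 45.5
   [328.5 105.5  48.3] [0.4658 0.0771 0.076 ]
   [333.5  99.5  45. ] [0.4692 0.0808 0.076 ]
   [317.5 105.5  41.4] [0.4583 0.0772 0.076 ]
[333. 250.] [101. 108.] [[0.419, -0.003], [0.521, -0.005], [0.526, -0.113], [0.412, -0.111]]
[334.  97.] [124. 121.] [[0.414, 0.127], [0.512, 0.139], [0.534, 0.042], [0.425, 0.027]]
[516.  32.] [ 98. 169.] [[0.544, 0.157], [0.671, 0.175], [0.702, 0.107], [0.565, 0.085]]
guess px [272. 281.] rp 11.1
   [252.5 293.5  10.3] [0.6294 0.1965 0.072 ]
```

View pics/w8.png

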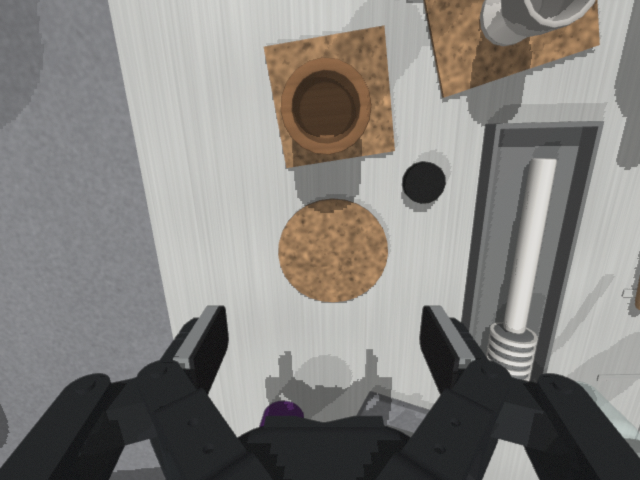

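Egg cup upright on the spare stand (540,5). Mortar rim centre is at about (325,105), round stand at (333,250), square stand centre at (333,98).

Request:
drive_tool:
  rows:
    - [[0.047,0.001,0],0]
    - [[0.047,0.001,0],0]
    - [[0,0,0.045],0]
    - [[0,0,0.045],0]
    - [[0,0,0.035],0]
    - [[0,0,0.019],0]
    - [[0,0,0],0]
    - [[0,0,0],0]

```text
t: 18.4
tool_pos: [0.4646, 0.0781, 0.1075]
tool_rot: [-2.24, -2.203, 0.0]
contact_force: [-0.2, -0.2, 1.3]
opening: 0.0852
grip_force: 0.0
```

Request:
drive_tool:
  rows:
    - [[0,0,0],0]
    - [[0,0,0],0]
    - [[0,0,0],0]
    - [[0,0,0],0]
    - [[0,0,0],0]
    - [[0,0,0],0]
  jaw: 1
  grip_force: 45

```text
t: 19.0
tool_pos: [0.4656, 0.0775, 0.1095]
tool_rot: [2.24, 2.199, 0.005]
contact_force: [-0.6, 1.1, 6.3]
opening: 0.0605
grip_force: 49.6
```

Request:
drive_tool:
  rows:
    - [[0,0,-0.02],0]
    - [[0,0,-0.035],0]
    - [[0,0,-0.035],0]
    - [[0,0,0],0]
    - [[0,0,0],0]

```text
t: 19.5
tool_pos: [0.4642, 0.0773, 0.1979]
tool_rot: [2.24, 2.2, 0.002]
contact_force: [0.9, 1.1, -3.1]
opening: 0.0602
grip_force: 49.9
```

```bash
python3 - <<'E'
from h import *
go(.469,-.057,.2,89)
E
```

```text
yaw0 89.0 turn -0.001 rows 0.0 shift [-0.1342  0.0071 -0.0021] rows 2.7 | p [0.4642 0.0773 0.1979] tilt [ 0.002 -0.   ] q [ 0.01 -0.24  2.07 -0.    1.31  0.02]
```

Request:
drive_tool:
  rows:
    - [[-0.045,0.0024,0],0]
    - [[-0.045,0.0024,0],0]
    - [[-0.044,0.0022,0],0]
    - [[0,0,0],0]
    - [[0,0,0.04],0]
    - [[0,0,0.03],0]
    - [[0,0,0.018],0]
    - [[0,0,0],0]
    - [[0,0,0],0]
    - [[0,0,0],0]

```text
t: 20.5
tool_pos: [0.4675, -0.0561, 0.1078]
tool_rot: [-2.239, -2.2, 0.002]
contact_force: [-0.2, 1.0, -2.4]
opening: 0.0603
grip_force: 50.3
```

Request:
drive_tool:
  rows:
    - [[0,0,0.0015],0]
    - [[0,0,0],0]
    - [[0,0,0],0]

```text
t: 20.8
tool_pos: [0.4683, -0.0566, 0.1075]
tool_rot: [-2.241, -2.201, 0.0]
contact_force: [0.3, 0.4, -1.6]
opening: 0.0602
grip_force: 50.3
```

Request:
drive_tool:
  rows:
    - [[0,0,0],0]
    - [[0,0,0],0]
    - [[0,0,0],0]
    - [[0,0,0],0]
    - [[0,0,0],0]
    - [[0,0,-0.02],0]
    - [[0,0,-0.04],0]
    - [[0,0,-0.04],0]
    - [[0,0,-0.04],0]
  jaw: 0

```text
t: 21.7
tool_pos: [0.4682, -0.0567, 0.249]
tool_rot: [-2.241, -2.201, 0.0]
contact_force: [1.4, -0.5, 0.8]
opening: 0.0852
grip_force: 0.0
```

```bash
python3 - <<'E'
from h import *
go(.52,.146,.25,89)
E
```

```text
yaw0 89.0 turn -0.001 rows 0.0 shift [ 0.2036  0.0483 -0.001 ] rows 4.2 | p [ 0.4682 -0.0567  0.249 ] tilt [-0.  0.] q [-0.28 -0.29  2.02 -0.    1.41 -0.26]
```

Request:
drive_tool:
  rows:
    - [[0.028,0.037,0],0]
    - [[0.028,0.037,0],0]
    - [[0.028,0.037,0],0]
    - [[0.028,0.037,0],0]
    - [[0,0,0],0]
    - [[0,0,0],0]

```text
t: 22.3
tool_pos: [0.6188, 0.0532, 0.2468]
tool_rot: [-2.239, -2.202, 0.002]
contact_force: [-0.0, -0.2, 0.2]
opening: 0.0856
grip_force: 0.0
```

```bash
python3 - <<'E'
from h import *
d=grab('wrist','w9.png'); rim(d,[.6135,.1455,.072],.025,40)
s=grab('side','s9.png'); x,y=map(int,proj(s,[.469,-.057,.04])); print(x,y)
a=cv2.resize(d['image'],(400,300)); b=cv2.resize(s['image'][y-110:y+190,x-200:x+200],(400,300))
cv2.imwrite('pics/m9.png',np.hstack([a,b])); go(.613,.1455,.1165,89)
E
```

```text
guess px [314. 109.] rp 36.9
   [309.5 106.5  38.3] [0.6108 0.1468 0.072 ]
   [315.5 106.5  35. ] [0.6149 0.1467 0.072 ]
   [311.5 110.5  35. ] [0.6121 0.1443 0.072 ]
367 258
yaw0 88.9 turn -0.001 rows 0.0 shift [ 0.0932 -0.0065  0.131 ] rows 3.2 | p [0.618  0.0522 0.2475] tilt [-0.001 -0.   ] q [-0.04  0.08  1.68 -0.    1.38 -0.02]
```

View pics/m9.png

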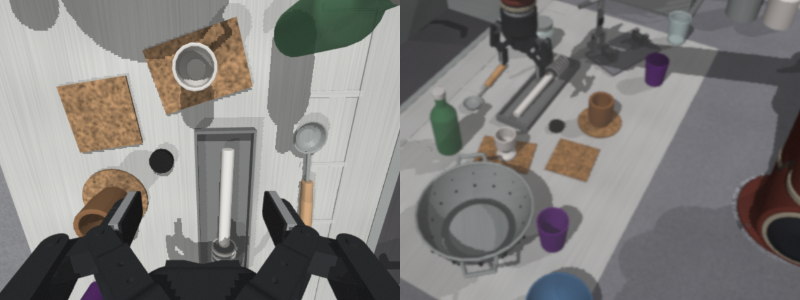

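Mortar upright on the round stand, egg cup at (195,67) on the spare, square stand empty and fully visible.

```bash
python3 - <<'E'
from h import *
for n in('wrist','side'):
    d=grab(n); hsv=cv2.cvtColor(d['image'],cv2.COLOR_BGR2HSV); m=cv2.inRange(hsv,(8,90,40),(20,255,255))
    q=proj(d,[.469,.084,.006])
    for k in cv2.findContours(m,cv2.RETR_EXTERNAL,cv2.CHAIN_APPROX_NONE)[0]:
        M=cv2.moments(k)
        if M['m00']>500:
            c=(M['m10']/M['m00'],M['m01']/M['m00'])
            if np.hypot(c[0]-q[0],c[1]-q[1])<60: print(n,M['m00'],plane(d,*c,.006).round(4))
E
```

```text
wrist 11431.5 [0.4701 0.087  0.006 ]
side 1274.5 [0.4688 0.0885 0.006 ]
side 1231.0 [ 0.4745 -0.0687  0.006 ]
```

Request:
drive_tool:
  rows:
    - [[0.047,-0.003,0],0]
    - [[0.0465,-0.003,0],0]
    - [[0,0,0.045],0]
    - [[0,0,0.045],0]
    - [[0,0,0.03],0]
    - [[0,0,0.01],0]
    - [[0,0,0],0]
    - [[0,0,0],0]

```text
t: 23.3
tool_pos: [0.6154, 0.1458, 0.1201]
tool_rot: [2.241, 2.199, 0.004]
contact_force: [0.8, 0.7, -0.5]
opening: 0.0854
grip_force: 0.0
```

Request:
drive_tool:
  rows:
    - [[0,0,0],0]
    - [[0,0,0],0]
    - [[0,0,0],0]
    - [[0,0,0],0]
    - [[0,0,0],0]
    - [[0,0,0],0]
  jaw: 1
  grip_force: 30

```text
t: 23.9
tool_pos: [0.6151, 0.1463, 0.1196]
tool_rot: [2.24, 2.201, 0.003]
contact_force: [-1.8, -0.3, 5.5]
opening: 0.047
grip_force: 30.3
```

Request:
drive_tool:
  rows:
    - [[0,0,-0.02],0]
    - [[0,0,-0.035],0]
    - [[0,0,-0.035],0]
    - [[0,0,0],0]
    - [[0,0,0],0]

```text
t: 24.4
tool_pos: [0.6147, 0.1462, 0.209]
tool_rot: [2.24, 2.2, 0.003]
contact_force: [-0.4, 0.2, -0.7]
opening: 0.047
grip_force: 31.1
```

```bash
python3 - <<'E'
from h import *
go(.469,.084,.2,89)
E
```

```text
yaw0 89.0 turn -0.0 rows 0.0 shift [-0.0648 -0.1446  0.0086] rows 3.2 | p [0.6147 0.1462 0.209 ] tilt [0.002 0.   ] q [ 0.12  0.14  1.68 -0.    1.32  0.13]
```

Request:
drive_tool:
  rows:
    - [[-0.0157,-0.036,0],0]
    - [[-0.0157,-0.036,0],0]
    - [[-0.0157,-0.036,0],0]
    - [[-0.0157,-0.036,0],0]
    - [[0,0,0],0]
    - [[0,0,0.04],0]
    - [[0,0,0.03],0]
    - [[0,0,0.018],0]
    - [[0,0,0],0]
    - [[0,0,0],0]

```text
t: 25.4
tool_pos: [0.4684, 0.086, 0.1181]
tool_rot: [-2.24, -2.2, 0.003]
contact_force: [0.3, -0.1, -0.9]
opening: 0.0471
grip_force: 33.7
```

Request:
drive_tool:
  rows:
    - [[0,0,0.0015],0]
    - [[0,0,0],0]
    - [[0,0,0],0]

```text
t: 25.7
tool_pos: [0.469, 0.086, 0.118]
tool_rot: [-2.241, -2.201, 0.0]
contact_force: [-0.1, 0.3, -0.8]
opening: 0.0473
grip_force: 33.7
```

Request:
drive_tool:
  rows:
    - [[0,0,0],0]
    - [[0,0,0],0]
    - [[0,0,0],0]
    - [[0,0,0],0]
    - [[0,0,-0.025],0]
    - [[0,0,-0.04],0]
    - [[0,0,-0.04],0]
    - [[0,0,-0.03],0]
    - [[0,0,0],0]
  jaw: 0

```text
t: 26.6
tool_pos: [0.4716, 0.086, 0.2593]
tool_rot: [2.236, 2.196, 0.012]
contact_force: [0.6, 0.1, 0.9]
opening: 0.0854
grip_force: 0.0
```

Request:
drive_tool:
  rows:
    - [[0,0,0],0.136]
    - [[0,0,0],0.136]
    - [[0,0,0],0.136]
    - [[0,0,0],0.136]
    - [[0,0,0],0.136]
    - [[0,0,0],0.136]
    - [[0,0,0],0.136]
    - [[0,0,0],0.136]
    - [[0,0,0],0.136]

```text
t: 27.5
tool_pos: [0.4687, 0.0859, 0.252]
tool_rot: [-3.1, -0.505, 0.003]
contact_force: [0.4, 0.6, 0.8]
opening: 0.0853
grip_force: 0.0
```

```bash
python3 - <<'E'
from h import *
go(.325,.265,.25,19)
E
```

```text
yaw0 18.5 turn -0.008 rows 0.1 shift [-0.0775 -0.2161  0.0022] rows 4.6 | p [0.4687 0.0859 0.252 ] tilt [-0.002 -0.   ] q [ 0.02 -0.28  2.   -0.    1.42  1.27]
```

Request:
drive_tool:
  rows:
    - [[-0.0155,-0.043,0],0]
    - [[-0.0155,-0.043,0],0]
    - [[-0.0155,-0.043,0],0]
    - [[-0.0155,-0.043,0],0]
    - [[-0.0155,-0.043,0],0]
    - [[0,0,0],0]
    - [[0,0,0],0]

```text
t: 28.2
tool_pos: [0.3256, 0.2648, 0.2524]
tool_rot: [3.098, 0.518, -0.001]
contact_force: [0.8, 0.5, -0.5]
opening: 0.0854
grip_force: 0.0
```

```bash
cat >> h.py <<'E'
def purple(d,z=.075):
    hsv=cv2.cvtColor(d['image'],cv2.COLOR_BGR2HSV); m=cv2.inRange(hsv,(130,80,30),(165,255,255))
    for k in cv2.findContours(m,cv2.RETR_EXTERNAL,cv2.CHAIN_APPROX_NONE)[0]:
        if cv2.contourArea(k)>60: print('purple',cv2.boundingRect(k),np.round(cv2.minAreaRect(k)[0]),plane(d,*cv2.minAreaRect(k)[0],z).round(3))
E
python3 - <<'E'
from h import *
d=grab('wrist','w10.png'); purple(d); rim(d,[.404,.293,.075],.032,40)
c=grab('side'); purple(c,.04); t=grab('top'); purple(t,.07)
go(.404,.293,.106,19)
E
```

```text
purple (276, 70, 91, 96) [321. 118.] [0.407 0.294 0.075]
guess px [321. 123.] rp 46.1
   [318.5 117.5  44.9] [0.4068 0.2959 0.075 ]
   [321.5 114.5  44.9] [0.4093 0.2946 0.075 ]
   [321.5 118.5  42.7] [0.4068 0.2938 0.075 ]
purple (304, 355, 32, 45) [320. 377.] [0.408 0.292 0.04 ]
purple (180, 290, 25, 24) [191. 302.] [0.404 0.293 0.07 ]
purple (384, 285, 24, 22) [396. 296.] [ 0.404 -0.272  0.07 ]
yaw0 18.7 turn -0.005 rows 0.0 shift [ 0.0825 -0.0029  0.1467] rows 3.4 | p [0.327  0.2635 0.2528] tilt [-0.    -0.001] q [ 0.5  -0.44  2.12 -0.    1.46  1.74]
```

Request:
drive_tool:
  rows:
    - [[0.043,-0.0015,0],0]
    - [[0.043,-0.0015,0],0]
    - [[0,0,0.045],0]
    - [[0,0,0.045],0]
    - [[0,0,0.035],0]
    - [[0,0,0.02],0]
    - [[0,0,0],0]
    - [[0,0,0],0]

```text
t: 29.15
tool_pos: [0.4077, 0.2942, 0.1084]
tool_rot: [3.1, 0.511, -0.0]
contact_force: [0.6, -0.1, 0.6]
opening: 0.086
grip_force: 0.0
```

Request:
drive_tool:
  rows:
    - [[0,0,0],0]
    - [[0,0,0],0]
    - [[0,0,0],0]
    - [[0,0,0],0]
    - [[0,0,0],0]
    - [[0,0,0],0]
  jaw: 1
  grip_force: 25

```text
t: 29.75
tool_pos: [0.4084, 0.2956, 0.1107]
tool_rot: [-3.099, -0.514, -0.007]
contact_force: [0.0, -1.3, 6.7]
opening: 0.0619
grip_force: 27.1
```

Request:
drive_tool:
  rows:
    - [[0,0,-0.02],0]
    - [[0,0,-0.04],0]
    - [[0,0,-0.045],0]
    - [[0,0,-0.04],0]
    - [[0,0,0],0]
    - [[0,0,0],0]

```text
t: 30.35
tool_pos: [0.4072, 0.2954, 0.2551]
tool_rot: [-3.098, -0.514, -0.006]
contact_force: [0.7, -0.4, -1.8]
opening: 0.0621
grip_force: 27.6
```

```bash
python3 - <<'E'
from h import *
d=grab('side'); purple(d,.15); go(.5476-.033,.344-.011,.27,19)
E
```

```text
purple (308, 311, 30, 46) [326. 336.] [0.404 0.271 0.15 ]
yaw0 18.8 turn -0.003 rows 0.0 shift [ 0.1146 -0.0007 -0.0169] rows 2.3 | p [0.4065 0.295  0.2531] tilt [0. 0.] q [ 0.48 -0.21  1.95  0.    1.4   1.72]
```

Request:
drive_tool:
  rows:
    - [[0.046,0,0],0]
    - [[0.046,0,0],0]
    - [[0.046,0,0],0]
    - [[0.045,0,0],0]
    - [[0,0,0],0]
    - [[0,0,0.045],0]
    - [[0,0,0.04],0]
    - [[0,0,0.035],0]
    - [[0,0,0],0]
    - [[0,0,0],0]

```text
t: 31.4
tool_pos: [0.5787, 0.3537, 0.1317]
tool_rot: [3.098, 0.514, -0.006]
contact_force: [-0.9, 0.7, -0.4]
opening: 0.0619
grip_force: 27.8
```

Request:
drive_tool:
  rows:
    - [[0,0,0.004],0]
    - [[0,0,0],0]
    - [[0,0,0],0]

```text
t: 31.7
tool_pos: [0.5808, 0.3546, 0.1314]
tool_rot: [-3.098, -0.514, -0.005]
contact_force: [-0.4, 0.4, 0.1]
opening: 0.0619
grip_force: 27.8
```

Request:
drive_tool:
  rows:
    - [[0,0,0.001],0]
    - [[0,0,0],0]
    - [[0,0,0],0]
    - [[0,0,0],0]
    - [[0,0,0],0]
    - [[0,0,-0.025],0]
    - [[0,0,-0.045],0]
    - [[0,0,-0.045],0]
    - [[0,0,-0.03],0]
    - [[0,0,0],0]
  jaw: 0

```text
t: 32.7
tool_pos: [0.5822, 0.3552, 0.2809]
tool_rot: [-3.096, -0.514, -0.018]
contact_force: [-0.1, -0.0, 0.8]
opening: 0.0852
grip_force: 0.0
```

```bash
python3 - <<'E'
from h import *
d=grab('side'); purple(d,.05); purple(grab('top'),.07); go(.46,0,.27,19);go(.32,-.3,.27,19)
E
```

```text
purple (212, 341, 32, 42) [228. 362.] [0.582 0.355 0.05 ]
purple (413, 201, 23, 33) [424. 217.] [ 0.401 -0.263  0.05 ]
purple (384, 285, 24, 23) [396. 296.] [ 0.404 -0.271  0.07 ]
purple (159, 229, 25, 23) [172. 240.] [0.578 0.347 0.07 ]
yaw0 18.8 turn -0.003 rows 0.0 shift [-0.229   0.2958  0.0037] rows 7.5 | p [0.5802 0.3542 0.2742] tilt [0.002 0.001] q [0.44 0.2  1.51 0.   1.44 1.68]
yaw0 18.8 turn -0.003 rows 0.0 shift [-0.459   0.5339  0.0032] rows 14.1 | p [0.5802 0.3542 0.2742] tilt [0.002 0.001] q [0.44 0.2  1.51 0.   1.44 1.68]
```

Request:
drive_tool:
  rows:
    - [[-0.0306,0.0356,0],0]
    - [[-0.0306,0.0356,0],0]
    - [[-0.0306,0.0356,0],0]
    - [[-0.0306,0.0356,0],0]
    - [[-0.0306,0.0356,0],0]
    - [[-0.0306,0.0356,0],0]
    - [[-0.0306,0.0356,0],0]
    - [[-0.0306,0.0356,0],0]

```text
t: 33.6
tool_pos: [0.4383, 0.0043, 0.2705]
tool_rot: [-3.098, -0.515, 0.006]
contact_force: [1.2, -1.0, 1.1]
opening: 0.0853
grip_force: 0.0
```

Request:
drive_tool:
  rows:
    - [[-0.0306,0.0356,0],0]
    - [[-0.0306,0.0356,0],0]
    - [[-0.0306,0.0356,0],0]
    - [[-0.0306,0.0356,0],0]
    - [[-0.0306,0.0356,0],0]
    - [[-0.0306,0.0356,0],0]
    - [[-0.0306,0.0356,0],0]
    - [[0,0,0],0]
    - [[0,0,0],0]

```text
t: 34.5
tool_pos: [0.3169, -0.2996, 0.2709]
tool_rot: [-3.096, -0.509, 0.003]
contact_force: [-0.3, -1.0, -0.9]
opening: 0.0856
grip_force: 0.0
```

```bash
python3 - <<'E'
from h import *
d=grab('wrist'); purple(d); rim(d,[.404,-.271,.075],.032,40)
go(.404,-.271,.106,19)
E
```

```text
purple (285, 61, 86, 91) [328. 106.] [ 0.408 -0.271  0.075]
guess px [325. 111.] rp 43.4
   [327.5 104.5  43. ] [ 0.4086 -0.271   0.075 ]
   [326.5 108.5  43. ] [ 0.4058 -0.2712  0.075 ]
   [327.5  99.5  39.6] [ 0.4119 -0.2699  0.075 ]
yaw0 18.8 turn -0.004 rows 0.0 shift [0.091  0.0025 0.1651] rows 3.8 | p [ 0.3175 -0.2989  0.2711] tilt [-0.002  0.003] q [-0.93 -0.4   2.07  0.    1.48  0.32]
```

Request:
drive_tool:
  rows:
    - [[0.047,0.0015,0],0]
    - [[0.046,0.0015,0],0]
    - [[0,0,0.045],0]
    - [[0,0,0.045],0]
    - [[0,0,0.04],0]
    - [[0,0,0.033],0]
    - [[0,0,0],0]
    - [[0,0,0],0]

```text
t: 35.35
tool_pos: [0.4071, -0.2709, 0.1099]
tool_rot: [-3.097, -0.517, 0.002]
contact_force: [0.2, -0.0, 0.3]
opening: 0.0851
grip_force: 0.0
```

Request:
drive_tool:
  rows:
    - [[0,0,0],0]
    - [[0,0,0],0]
    - [[0,0,0],0]
    - [[0,0,0],0]
    - [[0,0,0],0]
    - [[0,0,0],0]
  jaw: 1
  grip_force: 25

```text
t: 35.95
tool_pos: [0.4083, -0.2732, 0.1133]
tool_rot: [3.097, 0.513, 0.005]
contact_force: [-0.5, 2.2, 5.8]
opening: 0.0624
grip_force: 26.4
```

Request:
drive_tool:
  rows:
    - [[0,0,-0.02],0]
    - [[0,0,-0.04],0]
    - [[0,0,-0.045],0]
    - [[0,0,-0.045],0]
    - [[0,0,-0.02],0]
    - [[0,0,0],0]
    - [[0,0,0],0]

```text
t: 36.65
tool_pos: [0.407, -0.2723, 0.2808]
tool_rot: [3.098, 0.514, 0.002]
contact_force: [-0.7, -0.5, -1.0]
opening: 0.0625
grip_force: 27.7
```

```bash
python3 - <<'E'
from h import *
purple(grab('side'),.15); go(.515,.333,.28,19)
E
```

```text
purple (212, 341, 32, 42) [228. 362.] [0.53  0.405 0.15 ]
purple (421, 147, 27, 37) [433. 165.] [ 0.427 -0.357  0.15 ]
yaw0 18.8 turn -0.003 rows 0.0 shift [ 2.995e-01 -5.367e-01 -4.000e-04] rows 12.3 | p [ 0.4065 -0.272   0.2793] tilt [-0.001  0.001] q [-0.74 -0.26  1.95 -0.    1.46  0.5 ]
```

Request:
drive_tool:
  rows:
    - [[0.0227,-0.0413,0],0]
    - [[0.0227,-0.0413,0],0]
    - [[0.0227,-0.0413,0],0]
    - [[0.0227,-0.0413,0],0]
    - [[0.0227,-0.0413,0],0]
    - [[0.0227,-0.0413,0],0]
    - [[0.0227,-0.0413,0],0]

```text
t: 37.4
tool_pos: [0.463, 0.0546, 0.2778]
tool_rot: [-3.099, -0.514, 0.005]
contact_force: [1.1, -0.9, -0.3]
opening: 0.0621
grip_force: 27.7
```

Request:
drive_tool:
  rows:
    - [[0.0227,-0.0413,0],0]
    - [[0.0227,-0.0413,0],0]
    - [[0.0227,-0.0413,0],0]
    - [[0.0227,-0.0413,0],0]
    - [[0.0227,-0.0413,0],0]
    - [[0.0227,-0.0413,0],0]
    - [[0,0,0],0]
    - [[0,0,0],0]

```text
t: 38.2
tool_pos: [0.5119, 0.3315, 0.2771]
tool_rot: [3.097, 0.517, -0.008]
contact_force: [0.3, -0.5, -0.8]
opening: 0.0622
grip_force: 27.8
```

```bash
python3 - <<'E'
from h import *
purple(grab('side'),.2); go(.511,.331,.129,19)
E
```

```text
purple (212, 341, 32, 42) [228. 362.] [0.504 0.43  0.2  ]
purple (246, 293, 29, 51) [263. 320.] [0.501 0.328 0.2  ]
yaw0 18.9 turn -0.002 rows 0.0 shift [-0.0003 -0.0008  0.1487] rows 3.0 | p [0.5121 0.3307 0.2777] tilt [-0.004 -0.002] q [ 0.45  0.04  1.67 -0.    1.44  1.69]
```

Request:
drive_tool:
  rows:
    - [[0,0,0.045],0]
    - [[0,0,0.045],0]
    - [[0,0,0.035],0]
    - [[0,0,0.022],0]
    - [[0,0,0],0]
    - [[0,0,0],0]
    - [[0,0,0],0]

```text
t: 38.95
tool_pos: [0.5141, 0.331, 0.1355]
tool_rot: [-3.099, -0.513, -0.005]
contact_force: [0.7, -0.1, -0.9]
opening: 0.0621
grip_force: 27.8
```

Request:
drive_tool:
  rows:
    - [[0,0,0.001],0]
    - [[0,0,0],0]
    - [[0,0,0],0]
    - [[0,0,0],0]
    - [[0,0,0],0]
    - [[0,0,-0.025],0]
    - [[0,0,-0.045],0]
    - [[0,0,-0.045],0]
    - [[0,0,-0.04],0]
    - [[0,0,0],0]
  jaw: 0

```text
t: 39.95
tool_pos: [0.5154, 0.3325, 0.2959]
tool_rot: [-3.095, -0.514, -0.021]
contact_force: [0.5, -0.5, 1.2]
opening: 0.0856
grip_force: 0.0
```

Request:
drive_tool:
  rows:
    - [[-0.045,0,0],0]
    - [[-0.045,0,0],0]
    - [[-0.045,0,0],0]
    - [[0,0,0],0]
    - [[0,0,0],0]
    - [[0,0,0],0]
    - [[0,0,0],0]

```text
t: 40.65
tool_pos: [0.3862, 0.2879, 0.2875]
tool_rot: [-3.099, -0.514, -0.001]
contact_force: [0.3, -0.4, 0.1]
opening: 0.0853
grip_force: 0.0
```

```bash
python3 - <<'E'
from h import *
t=grab('top');s=grab('side'); purple(t,.08); purple(s,.05)
rim(t,[.469,-.057,.076],.031,12); rim(t,[.469,.086,.072],.025,12)
a=cv2.resize(t['image'][130:370,110:510],(800,480),interpolation=3)[:,:]
b=s['image'][130:420,150:480]
cv2.imwrite('pics/end.png',np.hstack([cv2.resize(a,(450,270)),cv2.resize(b,(307,270))]))
E
```

```text
purple (158, 229, 33, 47) [173. 252.] [0.543 0.34  0.08 ]
purple (245, 347, 33, 43) [261. 368.] [0.515 0.335 0.05 ]
purple (212, 341, 32, 42) [228. 362.] [0.582 0.355 0.05 ]
guess px [317. 274.] rp 11.2
   [317.5 275.5  11.4] [ 0.4659 -0.0576  0.076 ]
guess px [266. 276.] rp 9.0
```

View pics/end.png

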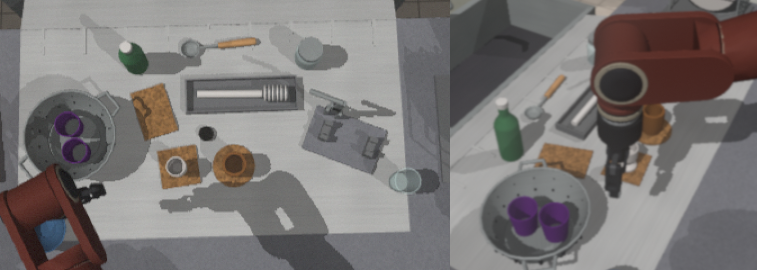

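Both purple cups stand in the colander at (70,125) and (76,151), the brush is in the tray, the clip is open, and the mortar (235,164) and egg cup (176,167) are on their stands. A quick numeric check of the egg cup's centring:

```bash
python3 - <<'E'
from h import *
t=grab('top'); u,v=map(int,proj(t,[.469,.086,.06])); x0,y0=u-28,v-28
hsv=cv2.cvtColor(t['image'],cv2.COLOR_BGR2HSV)
c=cv2.inRange(hsv,(8,90,40),(20,255,255))[y0:y0+56,x0:x0+48]
k=max(cv2.findContours(c,cv2.RETR_EXTERNAL,cv2.CHAIN_APPROX_NONE)[0],key=cv2.contourArea); r=cv2.minAreaRect(k)
print('stand',r[1],plane(t,r[0][0]+x0,r[0][1]+y0,.006).round(4))
g=cv2.inRange(hsv,(0,0,90),(180,60,255))[y0:y0+56,x0:x0+48]; hull=np.zeros_like(g); cv2.drawContours(hull,[cv2.convexHull(k)],-1,255,-1); g&=cv2.erode(hull,np.ones((5,5)))
q=max(cv2.findContours(g,cv2.RETR_EXTERNAL,cv2.CHAIN_APPROX_NONE)[0],key=cv2.contourArea); e=cv2.boundingRect(q); (a,b),rr=cv2.minEnclosingCircle(q)
print('egg',e,rr,plane(t,a+x0,b+y0,.07).round(4))
E
```

```text
stand (33.89586639404297, 34.207794189453125) [0.4673 0.084  0.006 ]
egg (19, 21, 19, 18) 9.636636734008789 [0.4638 0.0839 0.07  ]
```

Within 4 mm of the middle. Handing in.

```bash
python3 -c "
from station import ctrl; print(ctrl.finish_job())"
```

```text
the job is handed in; nothing more can be done
None
```

I handed the job in at about 41 s: clip left open, brush in the long tray, mortar on the round stand, egg cup on the square one (both upright and within about 4 mm of the middle), and both purple cups in the colander.

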